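# Build up a standpipe: slide on the flange ring, set on the end cap

## Robot

A 6-joint arm with a two-finger parallel gripper is mounted at the origin on the work surface. World frame = base frame: x ahead of the robot, y to its left, z up, the work surface at z = 0. Lengths are in m, angles in rad, forces in N, time in s.
With the tool pointing down it reaches from about 0.425 to 0.95 m from the base axis. Payload 3.5 kg.
Tool frame: the origin (TCP) lies on the centre line of the jaws, within the pads' length; the fingertips stand 8 mm ahead of it and the grasp point (between the pads) lies 11 mm behind it; z points along the fingers, y is the line along which they close (so a half turn about z gives the same grasp; the last joint's range is limited). The gripper opens to 85 mm and grips with 20 to 120 N. Pads are 22 mm wide; open, the fingers measure 114 mm over their backs; the gripper's body (76 mm by 85 mm) begins 54 mm behind the grasp point. The pads swing forward as they close: fully open they stand 13 mm farther back than shut.
Start: joints at [-1.4, 0.286, 1.577, -0, 1.279, -0.15], TCP at [0.213, -0.641, 0.209] pointing down, gripper open.
Joint ranges: [-2.77, 2.77], [-0.9, 2.22], [0.21, 2.48], [-1.53, 4.67], [0.24, 2.81], [-2.84, 2.84]. Speed limits (rad/s): [2.79, 2.79, 3.14, 3.14, 3.14, 3.14].

## Interface

Orientations are given as a unit quaternion [x, y, z, w].
In Python, from plant import ctrl gives the robot as it stands. The module is installed in compiled form; this text tells all that it offers.
- The arm moves only by the tool send_rows, never from a script. Its argument "steps" is a list of rows, each a list of 5 numbers: the shift along the tool's x, y, z in m, then the turn about the tool's z in degrees, then the opening, from -1 (shut) to 1 (fully open). A call has 1 to 12 rows; each row is the pose to reach, as a shift and turn from the pose commanded when the call began, along the tool's axes at that moment; what a row does not reach only later rows make up. A row lasts 1/10 s, in which the tool goes at most 50 mm and 8.59 degrees, less where a joint would pass 70% of its speed; a pose out of reach is approached as far as the arm can. A call with a gripper value outside its range is refused whole. The fingers move at their own pace and stop on an object; "squeeze" is the grip in N (left out, the last holds). Time passes only in rows, so rows that repeat a pose let the fingers close. It gives the time, the measured TCP pose, the force, the opening and the grip force at its end, in the units of the state.
- ctrl.get_state(): the state, without advancing time (a new reading comes with each control period).
- ctrl.read_camera(name): name is "side" or "top"; returns the picture (384x512x3 uint8, red, green, blue); there is no depth.
- ctrl.calibration(name): a dict with "intrinsics" (3x3 intrinsics, pixels), "extrinsics" (4x4, takes a point from world to camera coordinates). Camera axes: x right, y up, looking along -z (the intrinsics and any distortion apply to the point x, -y, -z); pixel columns grow to the right and rows downward; lengths in m; the calibration is good to about 2 mm. A picture is of the moment at which its call begins. calibration takes no time and is no camera call.
- ctrl.sign_off(): hands the job in; it is judged then, once.
The state is a dict: "time": time; "qpos": joint angles; "dq": joint speeds; "joint_efforts": joint torques, N m; "eef_pos": TCP position; "tcp_rot": TCP orientation; "contact_force": force on the tool from outside, world axes, zero at the start; "wrist_torque": the same for the moment, N m; "opening": opening from 0.0 (shut) to 1.0 (fully open); "finger_force": force on a finger pad.
Only numpy, scipy, OpenCV 4.12 (cv2) and the standard library are available. Lean on these libraries where they do the work, as an engineer would, in place of code of your own. Each camera call takes 0.05 s, during which the arm holds its last target. There are 200 camera calls.

## Task

Slide the flange ring along its loading plank, without picking it up, until it drops over the standpipe's raised centring spigot and lies flat on the standpipe's flange. Then set the large end cap face down on the ring's own spigot, fully home and flush, lowering it rather than dropping it. Leave the small end cap where it is.

Things in the scene. Friction and masses are not known exactly. Their poses are not given: they have to be found in the camera images.
- stand: Fixed grey plastic standpipe stub with an aluminium loading plank on its own +y side; place and yaw vary. Origin on the bench on the standpipe's vertical axis, z up. Its round flange is 116 mm across, flat top 52 mm above the bench. On it a low hollow centring spigot: 72 mm outside, 50 inside, 8 high (tip 60 mm above the bench), its top 4 mm tapered to 66 mm outside.
- spigot_face (a point): Point on the standpipe's axis level with its flange's flat top, 52 mm above the bench, 8 mm below the spigot's tip; axes as the stand. The seated ring's origin is here.
- plank (a point): Middle of the flat plank's top, 163 mm along the stand's +y from the standpipe's axis, 61.5 mm above the bench (1.5 mm above the spigot's tip); axes as the stand. The plank is 160 mm wide along x and 200 mm long along y, without side walls; its near end stops 27 mm short of the spigot, a gap that the ring bridges as it slides.
- flange_ring: Loose grey plastic flange ring, 0.3 kg, level on the plank, face down. Origin: centre of underside, z up. Flange 116 mm across, 18 thick; through bore 50 mm across, open above (closed fingers fit in to drag it). Underside recess 76 across, 9 deep fits over the spigot; it rides on the spigot's tip and drops 9.5 mm once centred within about 3 mm. It must not rise over 20 mm off the plank.
- ring_face (a point): Point on the ring's axis level with the flat top of its flange, 18 mm above the ring's origin; moves with the ring. Around it stands the ring's own hollow spigot: 72 mm outside, 50 inside, 8 high (ring 26 mm in all), its top 4 mm tapered to 66 mm. The seated cap's origin is here.
- end_cap: Loose large grey plastic end cap, 0.3 kg, standing face down on the bench. Origin: centre of its underside, z up. Flange 110 mm across, 18 mm thick; in the underside a recess 76 mm across and 9 mm deep; on top a solid round hub 40 mm across and 35 mm high (53 mm in all) to grip.
- small_cap: Loose small grey plastic end cap of the same shape, not needed: flange 76 mm across, hub 26 mm across, 44 mm high in all. Stands face down on the bench near the large one (either may be the nearer to the robot). Origin: centre of its underside.
Mind the look-alikes: they are no part of the job. Leave any orange or purple look-alike of the flange_ring alone.

How it is judged:
By the outcome, as a careful person would: the job done as asked, in the order asked, and still so for the second after the job is handed in, with the robot touching nothing.
It also fails if it takes over 56 s, if anything falls off the work surface, if the arm or the gripper's body presses on something with over 40 N, if the wrist force passes 120 N, or if a joint passes its speed limit or range.

## Working session

There is one attempt and no reset: what is moved stays moved. The work goes in short steps, Python scripts to look and compute and a tool call to move; the robot and the scene stay as the last step left them, time stands still between calls to the robot, and variables do not carry over. Pictures are saved under pics/ and viewed, at most 11 in all, crops included, and the job is handed in when it is done.

Besides the shell and the picture viewer there is one more tool, called by a JSON object that holds its "name" and its "arguments", one argument or row to a line. send_rows: Moves the arm, as the interface text tells. Its arguments: {"type":"object","properties":{"steps":{"type":"array","items":{"type":"array","items":{"type":"number"}}},"squeeze":{"type":"number"}},"required":["steps"]}

```bash
mkdir -p pics
python3 - <<'E'
from plant import ctrl
import cv2,numpy as np
ims=[]
for n in("side","top"):
    c=ctrl.calibration(n);print(n,{k:np.round(v,4).tolist() if not isinstance(v,str) else v for k,v in c.items()})
    im=ctrl.read_camera(n)[:,:,::-1].copy();cv2.imwrite(f"pics/{n}0.png",im)
s=ctrl.get_state();print({k:np.round(v,3).tolist() for k,v in s.items()})
E
```

```text
side {'intrinsics': [[458.5603, 0.0, 259.9731], [0.0, 458.5603, 197.0015], [0.0, 0.0, 1.0]], 'extrinsics': [[-0.8856, -0.4643, -0.0141, 0.4183], [0.356, -0.6978, 0.6215, -0.2359], [-0.2984, 0.5454, 0.7832, -0.8525], [0.0, 0.0, 0.0, 1.0]]}
top {'intrinsics': [[417.1257, 0.0, 248.4215], [0.0, 417.1257, 200.1706], [0.0, 0.0, 1.0]], 'extrinsics': [[-0.0101, -0.9999, 0.0137, -0.0104], [0.9941, -0.0086, 0.1079, -0.5036], [-0.1077, 0.0147, 0.9941, -0.9527], [0.0, 0.0, 0.0, 1.0]]}
{'time': 0.1, 'qpos': [-1.4, 0.287, 1.578, 0.0, 1.279, -0.15], 'dq': [0.002, -0.003, -0.004, -0.001, 0.002, -0.001], 'joint_efforts': [0.001, -40.73, -29.37, -0.0, 0.003, 0.0], 'eef_pos': [0.213, -0.64, 0.208], 'tcp_rot': [0.987, 0.16, -0.0, -0.001], 'contact_force': [-0.052, 0.634, 0.155], 'wrist_torque': [0.021, 0.003, -0.064], 'finger_force': 0.0, 'opening': 1.0}
```

View pics/side0.png

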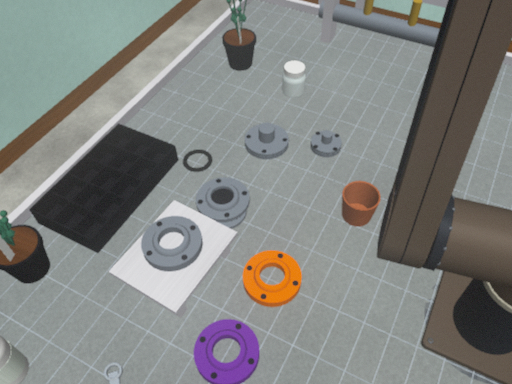

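View pics/top0.png

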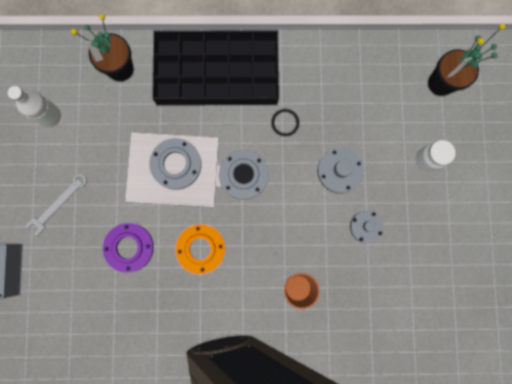

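Side view: ring (172,241), standpipe (222,200), large cap (267,138), small cap (326,143). Top view: ring (175,163), standpipe (243,174), large cap (341,169), small cap (367,226).

```bash
cat > h.py <<'E'
import cv2,numpy as np
from plant import ctrl
C={n:ctrl.calibration(n) for n in("side","top")}
def cam(n):
    K=np.array(C[n]["intrinsics"]);E=np.array(C[n]["extrinsics"]);D=np.diag([1,-1,-1.])
    return K,D@E[:3,:3],D@E[:3,3]
def ray(n,p):
    K,R,t=cam(n);d=R.T@np.linalg.solve(K,[p[0],p[1],1]);return -R.T@t,d/np.linalg.norm(d)
def onz(n,p,z):
    o,d=ray(n,p);return (o+d*(z-o[2])/d[2])
def proj(n,P):
    K,R,t=cam(n);q=K@(R@np.array(P)+t);return q[:2]/q[2]
def tri(ps,pt):
    P=[cam(n)[0]@np.c_[cam(n)[1],cam(n)[2]] for n in("side","top")]
    X=cv2.triangulatePoints(P[0],P[1],np.array(ps,float),np.array(pt,float))[:,0];X=X[:3]/X[3]
    return X,[np.round(np.linalg.norm(proj(n,X)-p),1) for n,p in(("side",ps),("top",pt))]
E
python3 - <<'E'
import cv2,numpy as np
for n,pts in(("side",[(150,230),(172,241),(205,200),(222,197),(222,215),(255,145),(266,131),(267,140),(326,137),(200,240),(300,200)]),("top",[(160,150),(175,163),(230,165),(243,174),(325,170),(343,167),(367,226),(140,190),(300,190)])):
    im=cv2.imread(f"pics/{n}0.png");h=cv2.cvtColor(im,cv2.COLOR_BGR2HSV)
    for p in pts: print(n,p,im[p[1],p[0]],h[p[1],p[0]])
a=cv2.imread("pics/side0.png")[100:300,100:360];b=cv2.imread("pics/top0.png")[120:250,120:390]
a=cv2.resize(a,None,fx=3,fy=3,interpolation=cv2.INTER_CUBIC)[:,:780];cv2.imwrite("pics/sidec.png",a)
cv2.imwrite("pics/topc.png",cv2.resize(b,(797,384),interpolation=cv2.INTER_CUBIC))
E
```

```text
side (150, 230) [148 140 133] [106  26 148]
side (172, 241) [222 218 218] [120   5 222]
side (205, 200) [136 129 121] [104  28 136]
side (222, 197) [67 64 62] [108  19  67]
side (222, 215) [151 143 135] [105  27 151]
side (255, 145) [147 140 131] [103  28 147]
side (266, 131) [150 142 135] [106  25 150]
side (267, 140) [108 104  99] [103  21 108]
side (326, 137) [125 118 110] [104  31 125]
side (200, 240) [151 144 135] [103  27 151]
side (300, 200) [151 152 148] [ 83   7 152]
top (160, 150) [150 143 138] [108  20 150]
top (175, 163) [195 195 203] [  0  10 203]
top (230, 165) [136 129 124] [108  23 136]
top (243, 174) [42 39 39] [120  18  42]
top (325, 170) [150 142 137] [108  22 150]
top (343, 167) [149 141 136] [108  22 149]
top (367, 226) [150 143 137] [106  22 150]
top (140, 190) [198 198 206] [  0  10 206]
top (300, 190) [143 146 147] [ 23   7 147]
```

View pics/sidec.png

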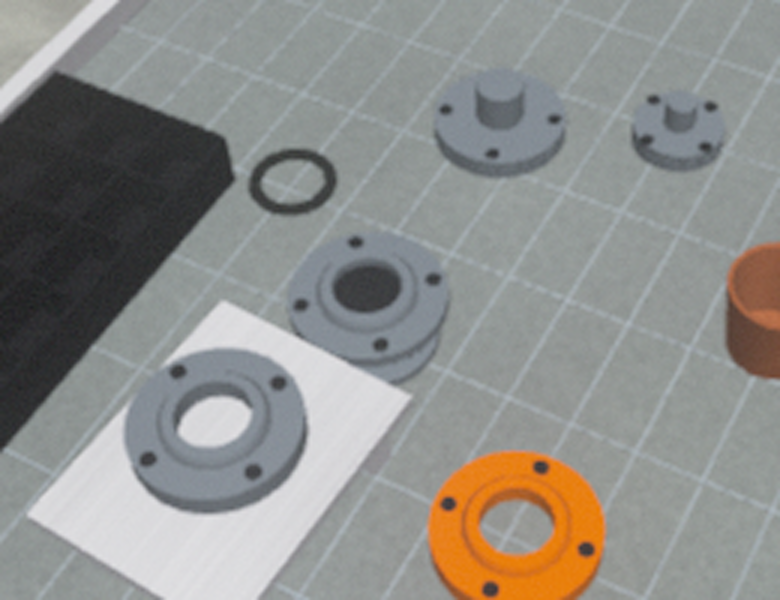

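Crop (3x, offset 100,100) shows bolt holes on each flange face: four on the ring, four on the standpipe, three visible on the cap. Their mean marks the axis at flange-top height.

```bash
cat >> h.py <<'E'
def holes(g,c,r):
    """small dark blobs near c"""
    g=g.astype(np.uint8);bh=cv2.morphologyEx(g,cv2.MORPH_BLACKHAT,np.ones((7,7),np.uint8))
    n,L,st,ce=cv2.connectedComponentsWithStats((bh>30).astype(np.uint8))
    out=[]
    for i in range(1,n):
        if 2<=st[i,4]<=40 and np.hypot(*(ce[i]-c))<r:
            y,x=np.nonzero(L==i);w=bh[y,x].astype(float);out.append([(x*w).sum()/w.sum(),(y*w).sum()/w.sum(),st[i,4]])
    return np.round(np.array(out),1)
E
python3 - <<'E'
from h import *
R={"ring":((172,239),32,(175,163),27),"stand":((222,196),30,(243,174),27),"cap":((266,138),24,(341,169),24),"small":((326,140),18,(367,226),17)}
g={n:cv2.imread(f"pics/{n}0.png",0) for n in("side","top")}
for k,(a,ra,b,rb) in R.items():
    print(k,"side",holes(g["side"],a,ra).tolist(),"top",holes(g["top"],b,rb).tolist())
# plank edges
w=cv2.inRange(cv2.cvtColor(cv2.imread("pics/top0.png"),cv2.COLOR_BGR2HSV),(0,0,180),(180,60,255));w=cv2.morphologyEx(w,cv2.MORPH_CLOSE,np.ones((3,3)))
n,L,st,ce=cv2.connectedComponentsWithStats(w)
i=L[190,140];c=max(cv2.findContours((L==i).astype(np.uint8),0,1)[0],key=len);r=cv2.minAreaRect(c);print(r,[np.round(onz("top",p,.0615),4).tolist() for p in cv2.boxPoints(r)])
E
```

```text
ring side [[158.8, 223.4, 21.0], [192.3, 227.2, 22.0], [148.8, 252.7, 23.0], [183.9, 256.8, 24.0]] top [[184.0, 143.6, 16.0], [155.3, 153.8, 18.0], [165.3, 156.5, 6.0], [190.0, 163.0, 3.0], [194.0, 171.7, 17.0], [165.0, 182.0, 21.0]]
stand side [[218.1, 180.4, 17.0], [244.0, 192.6, 19.0], [211.0, 195.5, 2.0], [233.0, 195.5, 2.0], [199.9, 201.3, 19.0], [199.4, 211.0, 2.0], [226.3, 214.5, 18.0]] top [[229.4, 158.4, 15.0], [258.5, 160.0, 16.0], [227.6, 187.4, 15.0], [257.1, 189.1, 19.0]]
cap side [[259.4, 133.4, 10.0], [272.8, 132.2, 4.0], [248.1, 136.1, 12.0], [284.4, 139.2, 13.0], [263.6, 150.8, 13.0]] top [[334.2, 151.8, 17.0], [358.5, 163.3, 14.0], [317.7, 171.3, 3.0], [323.2, 176.0, 15.0], [319.0, 177.5, 2.0], [322.7, 184.0, 3.0], [347.8, 187.3, 16.0]]
small side [[317.5, 132.9, 12.0], [322.6, 138.3, 18.0], [336.4, 135.1, 11.0], [331.0, 137.5, 4.0]] top [[373.3, 213.6, 16.0], [364.2, 225.8, 25.0], [379.6, 232.8, 16.0], [360.7, 239.0, 20.0]]
((173.48617553710938, 169.24923706054688), (92.63494873046875, 69.33753967285156), 3.1798298358917236) [[0.4996, 0.2633, 0.0615], [0.6596, 0.258, 0.0615], [0.6461, 0.0456, 0.0615], [0.4861, 0.0548, 0.0615]]
```

Run:
```python
from h import *
H={"ring":([(158.8,223.4),(192.3,227.2),(148.8,252.7),(183.9,256.8)],[(184,143.6),(155.3,153.8),(194,171.7),(165,182)],.0795),
"stand":([(218.1,180.4),(244,192.6),(199.9,201.3),(226.3,214.5)],[(229.4,158.4),(258.5,160),(227.6,187.4),(257.1,189.1)],.052),
"cap":([(248.1,136.1),(284.4,139.2)],[(334.2,151.8),(358.5,163.3),(323.2,176),(347.8,187.3)],.018)}
P={}
for k,(a,b,z) in H.items():
    X,e=tri(np.mean(a,0),np.mean(b,0))
    s=np.mean([onz("side",p,z) for p in a],0);t=np.mean([onz("top",p,z) for p in b],0)
    P[k]=(s+t)/2
    print(k,"tri",X.round(4),e,"sidez",s.round(4),"topz",t.round(4))
d=P["ring"]-P["stand"];print(d,np.hypot(*d[:2]),np.degrees(np.arctan2(d[1],d[0])))
```

```text
ring tri [0.5843 0.1506 0.0807] [np.float64(0.5), np.float64(0.5)] sidez [0.5862 0.1496 0.0795] topz [0.5836 0.1503 0.0795]
stand tri [ 0.5632 -0.0027  0.0531] [np.float64(0.5), np.float64(0.5)] sidez [ 0.5651 -0.0037  0.052 ] topz [ 0.5624 -0.0032  0.052 ]
cap tri [ 0.5773 -0.2369  0.0199] [np.float64(0.5), np.float64(0.6)] sidez [ 0.5794 -0.2381  0.018 ] topz [ 0.5764 -0.2379  0.018 ]
[0.02120633 0.15337448 0.0275    ] 0.15483358671218533 82.1279081837451
```

```bash
cat >> h.py <<'E'
def to(xyz,yaw=None,quiet=0):
    s=ctrl.get_state();p=np.array(s["eef_pos"]);q=s["tcp_rot"]
    from scipy.spatial.transform import Rotation as Ro
    R=Ro.from_quat(q).as_matrix();y0=np.degrees(np.arctan2(R[1,0],R[0,0]))
    print("t",round(s["time"],2),"p",p.round(4),"yaw",round(y0,1),"F",np.round(s["contact_force"],1),"op",round(s["opening"],3),"ff",round(s["finger_force"],1),"-> shift mm",(1000*R.T@(np.array(xyz)-p)).round(1),"turn",None if yaw is None else round(y0-yaw,1))
E
python3 -c "
from h import *
to([.47,-.30,.2]);to([.5849,.150,.16],-8)"
```

```text
t 0.1 p [ 0.2128 -0.6399  0.2082] yaw 18.4 F [-0.1  0.6  0.2] op 1.0 ff 0.0 -> shift mm [ 351.3 -241.4    8.8] turn None
t 0.1 p [ 0.2128 -0.6399  0.2082] yaw 18.4 F [-0.1  0.6  0.2] op 1.0 ff 0.0 -> shift mm [ 602.2 -632.2   49.7] turn 26.4
```

{"name": "send_rows", "arguments": {
  "steps": [
    [0.35,-0.24,0.008,0,-1],
    [0.35,-0.24,0.008,0,-1],
    [0.35,-0.24,0.008,0,-1],
    [0.35,-0.24,0.008,0,-1],
    [0.35,-0.24,0.008,0,-1],
    [0.35,-0.24,0.008,0,-1],
    [0.35,-0.24,0.008,0,-1],
    [0.35,-0.24,0.008,0,-1],
    [0.6022,-0.6322,0.03,26.4,-1],
    [0.6022,-0.6322,0.03,26.4,-1],
    [0.6022,-0.6322,0.03,26.4,-1],
    [0.6022,-0.6322,0.03,26.4,-1]
  ],
  "squeeze": 20
}}

```text
time: 1.3
eef_pos: [0.5054, -0.1377, 0.1927]
tcp_rot: [0.997, -0.072, -0.0, -0.0]
contact_force: [1.0, -0.8, 0.3]
opening: -0.0
finger_force: 0.0
```

```bash
python3 -c "
from h import *
to([.5849,.150,.14],-8)"
```

```text
t 1.3 p [ 0.5054 -0.1377  0.1927] yaw -8.2 F [ 1.  -0.8  0.3] op -0.0 ff 0.0 -> shift mm [  37.5 -296.2   52.7] turn -0.2
```

{"name": "send_rows", "arguments": {
  "steps": [
    [0.037,-0.296,0.05,0,-1],
    [0.037,-0.296,0.05,0,-1],
    [0.037,-0.296,0.05,0,-1],
    [0.037,-0.296,0.05,0,-1],
    [0.037,-0.296,0.05,0,-1],
    [0.037,-0.296,0.05,0,-1],
    [0.037,-0.296,0.05,0,-1],
    [0.037,-0.296,0.05,0,-1],
    [0.037,-0.296,0.05,0,-1]
  ]
}}

```text
time: 2.2
eef_pos: [0.5831, 0.1478, 0.143]
tcp_rot: [0.998, -0.07, -0.0, 0.0]
contact_force: [0.6, 0.3, 1.0]
opening: -0.002
finger_force: 0.0
```

Run:
```python
from h import *
to([.5849,.150,.078],-8)
a=ctrl.read_camera("side")[:,:,::-1][120:300,80:340];cv2.imwrite("pics/s1.png",cv2.resize(a,None,fx=3,fy=3))
```

```text
t 2.2 p [0.5831 0.1478 0.143 ] yaw -8.0 F [0.6 0.3 1. ] op -0.002 ff 0.0 -> shift mm [ 1.5 -2.5 65. ] turn -0.0
```

View pics/s1.png

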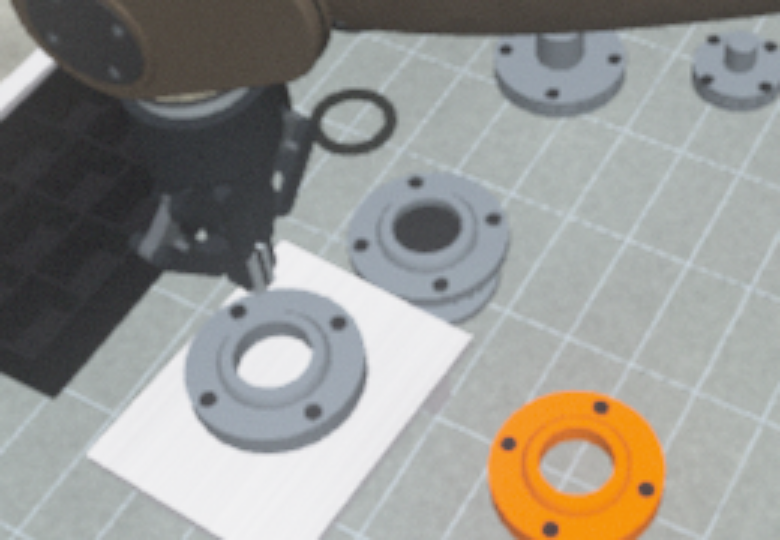

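Fingers shut, tips at about side pixel (167,214), above the ring bore (172,241). Descending.

{"name": "send_rows", "arguments": {
  "steps": [
    [0.0015,-0.0025,0.03,0,-1],
    [0.0015,-0.0025,0.045,0,-1],
    [0.0015,-0.0025,0.055,0,-1],
    [0.0015,-0.0025,0.064,0,-1],
    [0.0015,-0.0025,0.064,0,-1],
    [0.0015,-0.0025,0.064,0,-0.8],
    [0.0015,-0.0025,0.064,0,-0.7],
    [0.0015,-0.0025,0.064,0,-0.6],
    [0.0015,-0.0025,0.064,0,-0.5],
    [0.0015,-0.0025,0.064,0,-0.5],
    [0.0015,-0.0025,0.064,0,-0.5]
  ]
}}

```text
time: 3.35
eef_pos: [0.5853, 0.1508, 0.0794]
tcp_rot: [0.998, -0.07, 0.0, -0.0]
contact_force: [-0.9, -0.2, -0.2]
opening: 0.248
finger_force: 0.0
```

Run:
```python
from h import *
to([.5638,-.0034,.078],-8)
```

```text
t 3.35 p [0.5853 0.1508 0.0794] yaw -8.0 F [-0.9 -0.2 -0.2] op 0.248 ff 0.0 -> shift mm [  0.3 155.6   1.4] turn -0.0
```

{"name": "send_rows", "arguments": {
  "steps": [
    [0,0,0,0,-0.45],
    [0,0,0,0,-0.4],
    [0,0,0,0,-0.35],
    [0,0,0,0,-0.3],
    [0,0,0,0,-0.25],
    [0,0,0,0,-0.25]
  ]
}}

```text
time: 3.95
eef_pos: [0.5852, 0.1507, 0.0792]
tcp_rot: [0.998, -0.07, 0.0, -0.0]
contact_force: [0.4, 0.3, 0.5]
opening: 0.371
finger_force: 0.0
```

Run:
```python
from h import *
to([.5638,-.0034,.078],-8)
```

```text
t 3.95 p [0.5852 0.1507 0.0792] yaw -8.0 F [0.4 0.3 0.5] op 0.371 ff 0.0 -> shift mm [  0.3 155.6   1.2] turn -0.0
```

{"name": "send_rows", "arguments": {
  "steps": [
    [0,0,0,0,-0.2],
    [0,0,0,0,-0.15],
    [0,0,0,0,-0.1],
    [0,0,0,0,-0.05],
    [0,0,0,0,0],
    [0,0,0,0,0]
  ]
}}

```text
time: 4.55
eef_pos: [0.5852, 0.1507, 0.0792]
tcp_rot: [0.998, -0.07, -0.0, -0.0]
contact_force: [0.5, -0.1, -0.8]
opening: 0.5
finger_force: 0.0
```

Run:
```python
from h import *
to([.5638,-.0034,.078],-8)
a=ctrl.read_camera("side")[:,:,::-1][180:300,100:260];cv2.imwrite("pics/s2.png",cv2.resize(a,None,fx=4,fy=4))
```

```text
t 4.55 p [0.5852 0.1507 0.0792] yaw -8.0 F [ 0.5 -0.1 -0.8] op 0.5 ff 0.0 -> shift mm [  0.3 155.6   1.2] turn -0.0
```

View pics/s2.png

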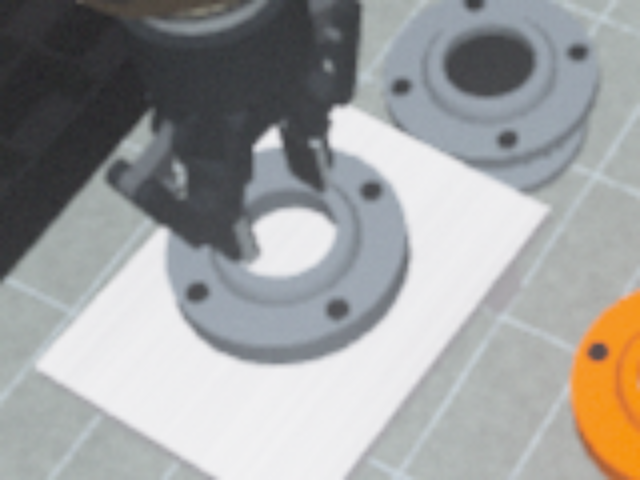

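The finger tips are at about (163,241) and (180,227) in side pixels, near the top rim of the bore; opening lifted them. I'll narrow, go lower, and spread again.

{"name": "send_rows", "arguments": {
  "steps": [
    [0,0,0,0,-0.4],
    [0,0,0,0,-0.4],
    [0,0,0.005,0,-0.4],
    [0,0,0.005,0,-0.2],
    [0,0,0.005,0,-0.1],
    [0,0,0.005,0,0],
    [0,0,0.005,0,0.1],
    [0,0,0.005,0,0.15],
    [0,0,0.005,0,0.2],
    [0,0,0.005,0,0.2]
  ]
}}

```text
time: 5.6
eef_pos: [0.5852, 0.1507, 0.0743]
tcp_rot: [0.998, -0.07, 0.0, 0.0]
contact_force: [0.2, -0.3, -0.1]
opening: 0.601
finger_force: 0.0
```

Run:
```python
from h import *
to([.5638,-.0034,.074],-8)
im=ctrl.read_camera("side")[:,:,::-1].copy();cv2.imwrite("pics/s3f.png",im)
print(holes(cv2.cvtColor(im,cv2.COLOR_BGR2GRAY),(172,239),32).tolist())
```

```text
t 5.6 p [0.5852 0.1507 0.0743] yaw -8.0 F [ 0.2 -0.3 -0.1] op 0.601 ff 0.0 -> shift mm [  0.3 155.6   0.3] turn -0.0
[[182.8, 216.4, 12.0], [192.4, 227.2, 24.0], [188.9, 237.5, 8.0], [155.8, 245.5, 26.0], [162.4, 244.2, 5.0], [148.8, 252.6, 25.0], [183.8, 256.9, 26.0]]
```

{"name": "send_rows", "arguments": {
  "steps": [
    [0,0,0,0,-1],
    [0,0,0,0,-1],
    [0,0,0,0,-1],
    [0,0,0,0,-1],
    [0,0,0,0,-1],
    [0,0.01,0,0,-1],
    [0,0.02,0,0,-1],
    [0,0.03,0,0,-1],
    [0,0.04,0,0,-1],
    [0,0.05,0,0,-1],
    [0,0.05,0,0,-1]
  ]
}}

```text
time: 6.75
eef_pos: [0.5781, 0.0997, 0.0742]
tcp_rot: [0.997, -0.071, -0.0, 0.0]
contact_force: [-0.1, -0.4, 0.1]
opening: -0.005
finger_force: 0.0
```

Run:
```python
from h import *
to([.5638,-.0034,.074],-8)
im=ctrl.read_camera("side")[:,:,::-1].copy();cv2.imwrite("pics/s4f.png",im);t=ctrl.read_camera("top")[:,:,::-1].copy()
a=cv2.resize(im[160:300,110:290],None,fx=3,fy=3);b=cv2.resize(t[110:210,130:260],None,fx=2,fy=2,interpolation=1);o=np.zeros((420,800,3),np.uint8);o[:420,:540]=a;o[:200,540:800]=b;cv2.imwrite("pics/s4.png",o)
print(holes(cv2.cvtColor(im,cv2.COLOR_BGR2GRAY),(185,225),32).tolist())
```

```text
t 6.75 p [0.5781 0.0997 0.0742] yaw -8.1 F [-0.1 -0.4  0.1] op -0.005 ff 0.0 -> shift mm [  0.4 104.1   0.2] turn -0.1
[[199.9, 201.3, 20.0], [169.1, 205.7, 3.0], [192.3, 208.5, 12.0], [189.9, 213.0, 11.0], [199.0, 210.3, 6.0], [184.3, 218.3, 18.0], [158.8, 223.4, 25.0], [192.4, 227.2, 23.0], [185.0, 228.0, 3.0], [188.5, 239.5, 12.0], [183.9, 256.9, 25.0]]
```

View pics/s4.png

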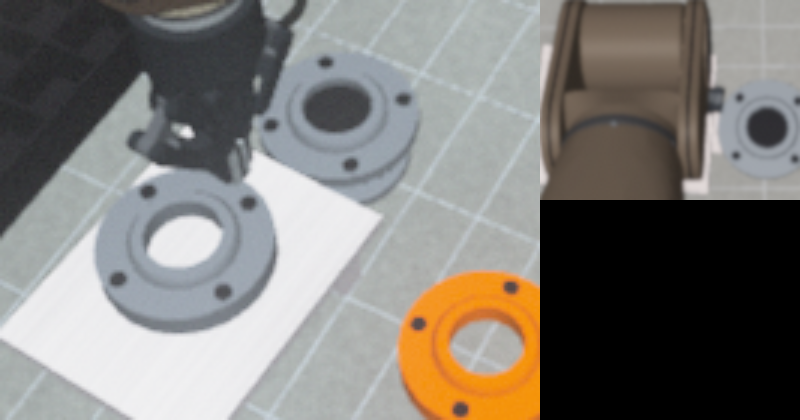

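The ring did not move: the fingertips (side pixel ≈(189,218)) passed over it. I'll check where that really is.

Run:
```python
from h import *
for z in (.066,.074,.08,.09,.1,.11): print(z,proj("side",[.5781,.0997,z]).round(1),proj("top",[.5781,.0997,z]).round(1))
print("ring flange top", proj("side",[.585,.15,.0795]).round(1))
print("first: tip at",proj("side",[.5831,.1478,.135]).round(1), proj("side",[.5831,.1478,.155]).round(1))
im=cv2.imread("pics/s4f.png")[190:240,160:230];cv2.imwrite("pics/s5.png",cv2.resize(im,None,fx=10,fy=10,interpolation=cv2.INTER_CUBIC))
```

```text
0.066 [189.7 226.3] [197.8 166.1]
0.074 [189.1 224. ] [197.4 165.5]
0.08 [188.7 222.2] [197.2 164.9]
0.09 [188.  219.3] [196.7 164.1]
0.1 [187.3 216.3] [196.2 163.2]
0.11 [186.6 213.2] [195.7 162.3]
ring flange top [171.4 240.1]
first: tip at [167.9 223. ] [166.  216.5]
```

View pics/s5.png

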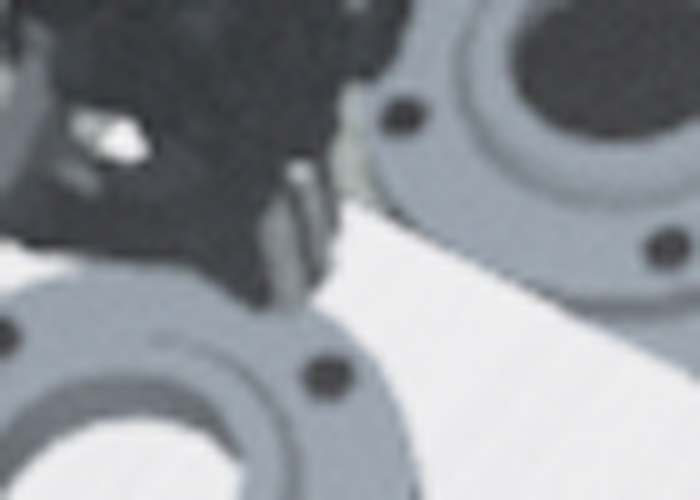

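Zoom shows the shut tips at side pixel (189,220.5), i.e. z ≈ 0.088: they stand about 22 mm higher than the nominal text suggests at this TCP reading. Go back and descend lower, watching the force.

{"name": "send_rows", "arguments": {
  "steps": [
    [0,0,-0.012,0,-1],
    [0,-0.03,-0.012,0,-1],
    [0,-0.05,-0.012,0,-1],
    [0,-0.05,-0.012,0,-1],
    [0,-0.05,0,0,-1],
    [0,-0.05,0.006,0,-1],
    [0,-0.05,0.009,0,-1],
    [0,-0.05,0.012,0,-1],
    [0,-0.05,0.014,0,-1],
    [0,-0.05,0.014,0,-1]
  ]
}}

```text
time: 7.85
eef_pos: [0.5851, 0.1504, 0.0599]
tcp_rot: [0.998, -0.07, -0.0, 0.0]
contact_force: [-0.6, 0.0, 0.3]
opening: 0.004
finger_force: 0.0
```

Run:
```python
from h import *
to([.5638,-.0034,.060],-8)
```

```text
t 7.85 p [0.5851 0.1504 0.0599] yaw -8.0 F [-0.6  0.   0.3] op 0.004 ff 0.0 -> shift mm [ 5.000e-01  1.552e+02 -1.000e-01] turn -0.0
```

No contact at nominal tip z 0.052, below the plank top, so the offset is confirmed.

{"name": "send_rows", "arguments": {
  "steps": [
    [0,0,0.002,0,-1],
    [0,0,0.004,0,-1],
    [0,0,0.005,0,-1],
    [0,0,0.005,0,-1],
    [0,0.01,0.005,0,-1],
    [0,0.02,0.005,0,-1],
    [0,0.025,0.005,0,-1],
    [0,0.025,0.005,0,-1]
  ]
}}

```text
time: 8.65
eef_pos: [0.5816, 0.1248, 0.0553]
tcp_rot: [0.998, -0.071, -0.0, 0.0]
contact_force: [-0.1, 0.1, -0.1]
opening: -0.004
finger_force: 0.0
```

Run:
```python
from h import *
to([.5638,-.0034,.060],-8)
im=ctrl.read_camera("side")[:,:,::-1].copy();cv2.imwrite("pics/s6f.png",im)
print(holes(cv2.cvtColor(im,cv2.COLOR_BGR2GRAY),(176,235),36).tolist())
```

```text
t 8.65 p [0.5816 0.1248 0.0553] yaw -8.1 F [-0.1  0.1 -0.1] op -0.004 ff 0.0 -> shift mm [  0.4 129.4  -4.6] turn -0.1
[[152.5, 209.5, 4.0], [198.9, 210.2, 7.0], [145.7, 222.4, 23.0], [185.5, 224.5, 16.0], [196.7, 222.5, 22.0], [182.3, 227.3, 12.0], [151.8, 227.3, 4.0], [193.0, 229.0, 3.0], [177.4, 232.9, 24.0], [163.6, 233.7, 11.0], [193.6, 234.5, 7.0], [153.9, 248.0, 24.0], [188.9, 251.7, 27.0]]
```

Run:
```python
from h import *
a=[(192.3,227.2),(183.9,256.8),(148.8,252.7)];b=[(196.7,222.5),(188.9,251.7),(153.9,248)]
d=[onz("side",q,.0795)-onz("side",p,.0795) for p,q in zip(a,b)];print(np.round(d,4))
m=np.mean(d,0);r=np.array([.5849,.150,0])+m;print(r, "ring-tcp",r[:2]-[.5816,.1248])
```

```text
[[-0.0016 -0.0135  0.    ]
 [-0.0022 -0.0137 -0.    ]
 [-0.0024 -0.013   0.    ]]
[ 5.82811454e-01  1.36624661e-01 -3.70074342e-17] ring-tcp [0.00121145 0.01182466]
```

{"name": "send_rows", "arguments": {
  "steps": [
    [0,0.012,0,0,-1],
    [0,0.025,0,0,-1],
    [0.0002,0.038,0,0,-1],
    [0.0003,0.051,0,0,-1],
    [0.0004,0.064,0,0,-1],
    [0.0005,0.077,0,0,-1],
    [0.0006,0.09,0,0,-1],
    [0.0007,0.1,0,0,-1],
    [0.0008,0.11,0,0,-1],
    [0.0009,0.12,0,0,-1],
    [0.0009,0.128,0,0,-1],
    [0.0009,0.128,0,0,-1]
  ]
}}

```text
time: 9.9
eef_pos: [0.5647, -0.0022, 0.0553]
tcp_rot: [0.998, -0.07, 0.0, 0.0]
contact_force: [1.0, 0.1, -0.5]
opening: -0.003
finger_force: 0.0
```

Run:
```python
from h import *
to([.5626,-.0152,.055],-8)
im=ctrl.read_camera("side")[:,:,::-1].copy();cv2.imwrite("pics/s7f.png",im)
t=ctrl.read_camera("top")[:,:,::-1].copy();cv2.imwrite("pics/t7f.png",t)
print(proj("side",[.5643,.0096,.0795]),proj("top",[.5643,.0096,.0795]))
print(holes(cv2.cvtColor(im,cv2.COLOR_BGR2GRAY),proj("side",[.5643,.0096,.0795]),32).tolist())
print(holes(cv2.cvtColor(t,cv2.COLOR_BGR2GRAY),proj("top",[.5643,.0096,.0795]),27).tolist())
a=cv2.resize(im[140:260,160:290],None,fx=4,fy=4)
b=cv2.resize(t[130:230,190:270],None,fx=3,fy=3);o=np.zeros((480,770,3),np.uint8);o[:,:520]=a;o[:300,530:]=b;cv2.imwrite("pics/s7.png",o)
```

```text
t 9.9 p [ 0.5647 -0.0022  0.0553] yaw -8.1 F [ 1.   0.1 -0.5] op -0.003 ff 0.0 -> shift mm [-0.2 13.2  0.3] turn -0.1
[218.10400844 193.29982388] [237.45112482 170.75838597]
[[193.5, 176.9, 18.0], [225.8, 179.7, 4.0], [235.6, 182.2, 19.0], [206.3, 190.9, 13.0], [245.6, 192.6, 7.0], [211.0, 196.0, 3.0], [241.4, 205.3, 38.0], [197.9, 204.4, 19.0], [244.4, 209.6, 17.0], [230.8, 207.3, 19.0]]
[]
```

View pics/s7.png

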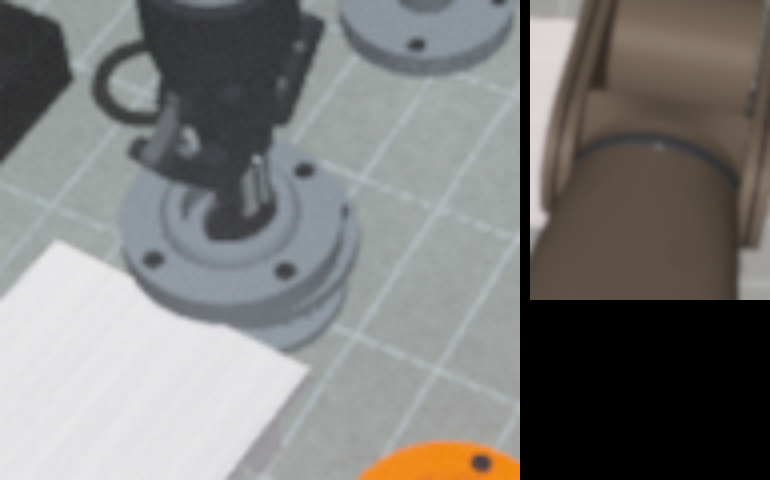

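The ring overlaps most of the standpipe, still riding high with about 13 mm to go; visible ring holes at side (235.6,182.2), (197.9,204.4), (230.8,207.3).

Run:
```python
from h import *
for z in(.0780,.0795):
    c=(onz("side",(235.6,182.2),z)+onz("side",(197.9,204.4),z))/2
    print(c, "to go (world)",np.array([.5651,-.0037])-c[:2])
```

```text
[0.56718825 0.00909376 0.078     ] to go (world) [-0.00208825 -0.01279376]
[0.56644614 0.01007483 0.0795    ] to go (world) [-0.00134614 -0.01377483]
```

{"name": "send_rows", "arguments": {
  "steps": [
    [0.0002,0.004,0,0,-1],
    [0.0002,0.007,0,0,-1],
    [0.0002,0.009,0,0,-1],
    [0.0002,0.01,0,0,-1],
    [0.0002,0.011,0,0,-1],
    [0.0002,0.012,0,0,-1],
    [0.0002,0.013,0,0,-1],
    [0.0002,0.0135,0,0,-1],
    [0.0002,0.0135,0,0,-1]
  ]
}}

```text
time: 10.9
eef_pos: [0.563, -0.0145, 0.0552]
tcp_rot: [0.998, -0.07, -0.0, 0.0]
contact_force: [0.2, 0.4, 0.7]
opening: 0.0
finger_force: 0.0
```

```bash
cat >> h.py <<'E'
def pair(im,c,r):
    """side-view flange holes near c"""
    return holes(cv2.cvtColor(im,cv2.COLOR_BGR2GRAY),c,r).tolist()
E
python3 - <<'E'
from h import *
to([.5626,-.0152,.055],-8)
im=ctrl.read_camera("side")[:,:,::-1].copy();cv2.imwrite("pics/s8f.png",im)
for z in(.070,.0795):print(z,proj("side",[.5651,-.0037,z]).round(1))
print(pair(im,(221,188),34))
E
```

```text
t 10.9 p [ 0.563  -0.0145  0.0552] yaw -8.0 F [0.2 0.4 0.7] op 0.0 ff 0.0 -> shift mm [-0.3  0.8  0.2] turn -0.0
0.07 [221.4 191.6]
0.0795 [221.  188.8]
[[237.1, 158.6, 7.0], [204.2, 160.1, 4.0], [229.0, 175.5, 2.0], [227.0, 178.4, 4.0], [230.0, 179.5, 2.0], [238.9, 180.7, 18.0], [229.6, 189.7, 30.0], [221.6, 187.0, 12.0], [212.6, 194.3, 5.0], [202.2, 203.6, 17.0], [234.8, 205.8, 19.0]]
```

Hole midpoint is now (220.6,192.2), matching the seated prediction (221.4,191.6) rather than the riding one (221.0,188.8). Retract and go above the cap, then check.

{"name": "send_rows", "arguments": {
  "steps": [
    [0,-0.008,0,0,-1],
    [0,-0.011,0,0,-1],
    [0,-0.011,-0.03,0,-1],
    [0,-0.011,-0.08,0,-1],
    [0.03,0.1,-0.1,0,1],
    [0.047,0.219,-0.095,0,1],
    [0.047,0.219,-0.095,0,1],
    [0.047,0.219,-0.095,0,1],
    [0.047,0.219,-0.095,0,1],
    [0.047,0.219,-0.095,0,1],
    [0.047,0.219,-0.095,0,1]
  ]
}}

```text
time: 12.05
eef_pos: [0.5789, -0.238, 0.1499]
tcp_rot: [0.998, -0.071, -0.0, -0.0]
contact_force: [-0.6, 1.1, -0.7]
opening: 0.999
finger_force: 0.0
```

Run:
```python
from h import *
to([.578,-.238,.1],-8)
im=ctrl.read_camera("side")[:,:,::-1].copy();cv2.imwrite("pics/s9f.png",im)
t=ctrl.read_camera("top")[:,:,::-1].copy();cv2.imwrite("pics/t9f.png",t)
print(pair(im,(221,190),32),pair(t,(243,173),27))
a=cv2.resize(im[80:240,160:300],None,fx=3,fy=3);b=cv2.resize(t[120:230,200:300],None,fx=3,fy=3);o=np.zeros((480,740,3),np.uint8);o[:,:420]=a;o[:330,430:730]=b;cv2.imwrite("pics/s9.png",o)
```

```text
t 12.05 p [ 0.5789 -0.238   0.1499] yaw -8.1 F [-0.6  1.1 -0.7] op 0.999 ff 0.0 -> shift mm [-0.9  0.2 49.9] turn -0.1
[[207.8, 178.7, 17.0], [238.9, 180.7, 17.0], [212.7, 194.5, 6.0], [202.1, 203.6, 17.0], [234.8, 205.8, 18.0]] [[250.5, 152.8, 18.0], [222.9, 164.0, 21.0], [262.3, 180.1, 18.0], [234.5, 191.5, 16.0], [246.5, 198.0, 2.0]]
```

View pics/s9.png

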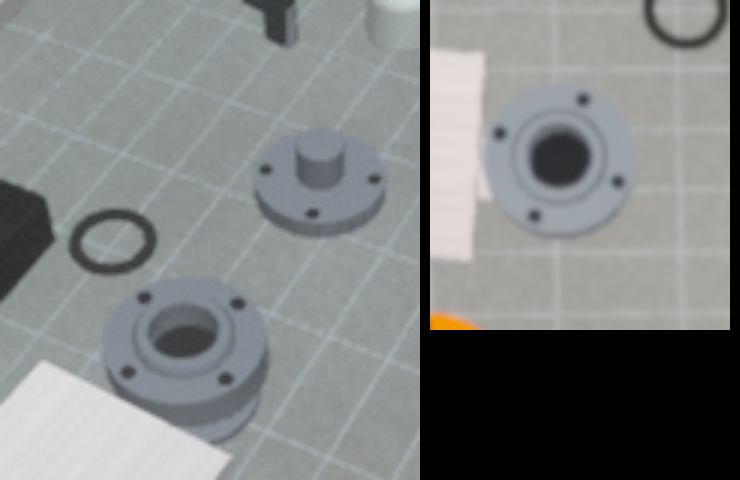

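Ring appears level and over the standpipe, ring holes around top (242.5,172); cap untouched. The open finger tip is at side (253,94). Triangulate.

Run:
```python
from h import *
a=[[207.8,178.7],[238.9,180.7],[202.1,203.6],[234.8,205.8]];b=[[250.5,152.8],[222.9,164],[262.3,180.1],[234.5,191.5]]
print(tri(np.mean(a,0),np.mean(b,0)))
for z in(.070,.0795):print(z,np.mean([onz("side",p,z) for p in a],0),np.mean([onz("top",p,z) for p in b],0))
th=np.radians(-8);y=np.array([np.sin(th),-np.cos(th),0])
for s in(-1,1):
  for z in(.15,.165,.175,.185): print(s,z,proj("side",np.array([.5789,-.238,z])+s*.0425*y).round(1))
```

```text
(array([ 0.56369046, -0.00131773,  0.07128436]), [np.float64(0.5), np.float64(0.5)])
0.07 [ 0.56559855 -0.00252264  0.07      ] [ 0.56298138 -0.00182277  0.07      ]
0.0795 [0.56096876 0.00377161 0.0795    ] [ 0.56129775 -0.00181086  0.0795    ]
-1 0.15 [255.1 105.8]
-1 0.165 [254.9 100.4]
-1 0.175 [254.8  96.8]
-1 0.185 [254.7  93.1]
1 0.15 [276.8  85.8]
1 0.165 [276.9  80.5]
1 0.175 [276.9  76.8]
1 0.185 [277.   73.2]
```

Ring seated: flange top triangulates to 0.0713 (0.070 expected; other points read 1.2 mm high as well). Now grip the cap hub.

{"name": "send_rows", "arguments": {
  "steps": [
    [-0.0009,0,0.05,0,1],
    [-0.0009,0,0.09,0,1],
    [-0.0009,0,0.115,0,1],
    [-0.0009,0,0.13,0,1],
    [-0.0009,0,0.14,0,1],
    [-0.0009,0,0.146,0,1],
    [-0.0009,0,0.146,0,0.3],
    [-0.0009,0,0.146,0,0],
    [-0.0009,0,0.146,0,-0.5],
    [-0.0009,0,0.146,0,-0.5],
    [-0.0009,0,0.146,0,-0.5],
    [-0.0009,0,0.146,0,-0.5]
  ],
  "squeeze": 60
}}

```text
time: 13.35
eef_pos: [0.5793, -0.2385, 0.006]
tcp_rot: [0.998, -0.07, 0.001, 0.001]
contact_force: [-0.0, -0.5, 6.1]
opening: 0.446
finger_force: 61.4
```

Run:
```python
from h import *
to([.5643,-.0022,.1],-8)
```

```text
t 13.35 p [ 0.5793 -0.2385  0.006 ] yaw -8.0 F [-0.  -0.5  6.1] op 0.446 ff 61.4 -> shift mm [ -47.6 -231.8  -94.5] turn -0.0
```

{"name": "send_rows", "arguments": {
  "steps": [
    [0,0,-0.01,0,-0.5],
    [0,0,-0.03,0,-0.5],
    [0,0,-0.07,0,-0.5],
    [0,0,-0.115,0,-0.5],
    [-0.008,-0.04,-0.115,0,-0.5],
    [-0.016,-0.08,-0.115,0,-0.5],
    [-0.024,-0.12,-0.115,0,-0.5],
    [-0.032,-0.16,-0.115,0,-0.5],
    [-0.04,-0.2,-0.115,0,-0.5],
    [-0.0464,-0.232,-0.115,0,-0.5],
    [-0.0464,-0.232,-0.115,0,-0.5],
    [-0.0464,-0.232,-0.115,0,-0.5]
  ]
}}

```text
time: 14.55
eef_pos: [0.5633, -0.0006, 0.1181]
tcp_rot: [0.998, -0.069, -0.001, 0.0]
contact_force: [0.2, -0.7, -3.4]
opening: 0.449
finger_force: 61.4
```

Run:
```python
from h import *
to([.5656,-.0022,.1],-8)
im=ctrl.read_camera("side")[:,:,::-1].copy();cv2.imwrite("pics/s10f.png",im)
z=.115+.018;print(proj("side",[.5643,-.0022,z]))
print(pair(im,proj("side",[.5643,-.0022,z]),34))
cv2.imwrite("pics/s10.png",cv2.resize(im[120:240,150:290],None,fx=5,fy=5))
```

```text
t 14.55 p [ 0.5633 -0.0006  0.1181] yaw -7.9 F [ 0.2 -0.7 -3.4] op 0.449 ff 61.4 -> shift mm [ 2.5  1.3 18.1] turn 0.1
[218.84654794 172.43127836]
[[211.2, 158.7, 11.0], [213.0, 162.5, 2.0], [196.6, 172.2, 17.0], [208.7, 175.6, 29.0], [241.1, 176.1, 20.0], [214.1, 191.5, 20.0], [233.3, 196.0, 4.0], [217.7, 197.8, 4.0], [223.2, 198.1, 14.0]]
```

View pics/s10.png

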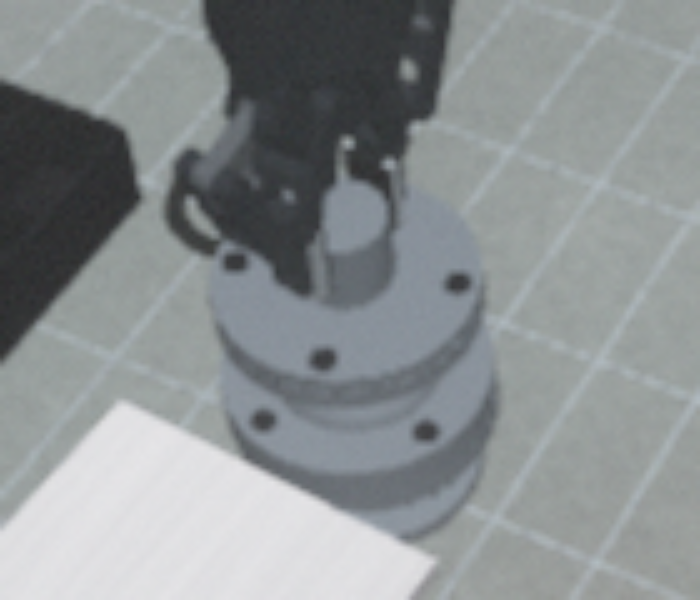

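Cap held level just above the ring; opposite cap holes at side (196.6,172.2) and (241.1,176.1).

Run:
```python
from h import *
for z in(.128,.130,.132):
    c=(onz("side",(196.6,172.2),z)+onz("side",(241.1,176.1),z))/2
    d=np.array([.5656,-.0025])-c[:2];th=np.radians(-7.9)
    print(z,c.round(4),"world",d.round(4),"tool",(d@[np.cos(th),np.sin(th)]).round(4),(d@[np.sin(th),-np.cos(th)]).round(4))
```

```text
0.128 [ 0.5648 -0.0018  0.128 ] world [ 0.0008 -0.0007] tool 0.0009 0.0006
0.13 [ 5.637e-01 -4.000e-04  1.300e-01] world [ 0.0019 -0.0021] tool 0.0022 0.0019
0.132 [0.5627 0.0011 0.132 ] world [ 0.0029 -0.0036] tool 0.0034 0.0031
```

{"name": "send_rows", "arguments": {
  "steps": [
    [0.0023,0.0016,0,0,-0.5],
    [0.0023,0.0016,0.01,0,-0.5],
    [0.0023,0.0016,0.02,0,-0.5],
    [0.0023,0.0016,0.028,0,-0.5],
    [0.0023,0.0016,0.032,0,-0.5],
    [0.0023,0.0016,0.034,0,-0.5],
    [0.0023,0.0016,0.036,0,-0.5],
    [0.0023,0.0016,0.037,0,-0.5],
    [0.0023,0.0016,0.037,0,-0.5],
    [0.0023,0.0016,0.037,0,-0.5]
  ]
}}

```text
time: 15.6
eef_pos: [0.5669, -0.0033, 0.0826]
tcp_rot: [0.998, -0.07, 0.0, 0.0]
contact_force: [-0.6, 0.8, -4.0]
opening: 0.449
finger_force: 61.4
```

Run:
```python
from h import *
to([.5656,-.0022,.076],-8)
im=ctrl.read_camera("side")[:,:,::-1].copy();cv2.imwrite("pics/s11f.png",im)
print(pair(im,(220,182),34))
```

```text
t 15.6 p [ 0.5669 -0.0033  0.0826] yaw -8.0 F [-0.6  0.8 -4. ] op 0.449 ff 61.4 -> shift mm [-1.4 -0.9  6.6] turn -0.0
[[197.5, 166.0, 2.0], [212.3, 170.1, 12.0], [197.7, 182.1, 14.0], [241.1, 186.1, 20.0], [210.5, 186.9, 12.0], [215.0, 201.1, 20.0], [235.3, 206.1, 12.0]]
```

Run:
```python
from h import *
for z in(.0930,.0946):
    c=(onz("side",(197.7,182.1),z)+onz("side",(241.1,186.1),z))/2
    d=np.array([.5656,-.0025])-c[:2];th=np.radians(-8)
    print(z,"world",d.round(4),"tool",(d@[np.cos(th),np.sin(th)]).round(4),(d@[np.sin(th),-np.cos(th)]).round(4))
```

```text
0.093 world [-0.0025  0.0013] tool -0.0026 -0.0009
0.0946 world [-0.0017  0.0002] tool -0.0017 0.0
```

{"name": "send_rows", "arguments": {
  "steps": [
    [-0.0017,-0.0005,0,0,-0.5],
    [-0.0017,-0.0005,0.001,0,-0.5],
    [-0.0017,-0.0005,0.002,0,-0.5],
    [-0.0017,-0.0005,0.003,0,-0.5],
    [-0.0017,-0.0005,0.0035,0,-0.5],
    [-0.0017,-0.0005,0.0035,0,-0.5]
  ]
}}

```text
time: 16.25
eef_pos: [0.5649, -0.0025, 0.0785]
tcp_rot: [0.998, -0.07, -0.0, -0.0]
contact_force: [-0.7, -0.4, -4.4]
opening: 0.447
finger_force: 61.4
```

Run:
```python
from h import *
to([.5656,-.0022,.076],-8)
```

```text
t 16.25 p [ 0.5649 -0.0025  0.0785] yaw -8.0 F [-0.7 -0.4 -4.4] op 0.447 ff 61.4 -> shift mm [ 0.6 -0.4  2.5] turn -0.0
```

{"name": "send_rows", "arguments": {
  "steps": [
    [0,0,0.001,0,-0.5],
    [0,0,0.0015,0,-0.5],
    [0,0,0.002,0,-0.5],
    [0,0,0.0025,0,-0.5],
    [0,0,0.0025,0,-0.5],
    [0,0,0.0025,0,-0.5]
  ]
}}

```text
time: 16.85
eef_pos: [0.565, -0.0026, 0.0762]
tcp_rot: [0.998, -0.07, -0.0, -0.0]
contact_force: [0.6, -1.0, -3.9]
opening: 0.448
finger_force: 61.4
```

{"name": "send_rows", "arguments": {
  "steps": [
    [0,0,0.0005,0,-0.5],
    [0,0,0.001,0,-0.5],
    [0,0,0.0015,0,-0.5],
    [0,0,0.0015,0,-0.5]
  ]
}}

```text
time: 17.25
eef_pos: [0.5651, -0.0025, 0.0759]
tcp_rot: [0.998, -0.07, -0.0, 0.0]
contact_force: [-4.1, 1.6, 5.6]
opening: 0.448
finger_force: 62.3
```

Contact at TCP 0.0759, as expected for seated (0.076). Release and rise.

{"name": "send_rows", "arguments": {
  "steps": [
    [0,0,0,0,0.2],
    [0,0,0,0,0.6],
    [0,0,0,0,1],
    [0,0,0,0,1],
    [0,0,-0.03,0,1],
    [0,0,-0.08,0,1],
    [0,0,-0.12,0,1],
    [0,0.08,-0.12,0,1],
    [0,0.16,-0.12,0,1],
    [0,0.25,-0.12,0,1],
    [0,0.25,-0.12,0,1],
    [0,0.25,-0.12,0,1]
  ]
}}

```text
time: 18.45
eef_pos: [0.5297, -0.252, 0.1949]
tcp_rot: [0.998, -0.07, 0.0, 0.0]
contact_force: [0.6, -0.2, 0.8]
opening: 0.997
finger_force: 0.0
```

Run:
```python
from h import *
to([.5656,-.0022,.076],-8)
im=ctrl.read_camera("side")[:,:,::-1].copy();cv2.imwrite("pics/s12f.png",im)
t=ctrl.read_camera("top")[:,:,::-1].copy()
print(pair(im,proj("side",[.565,-.0022,.088]),32),pair(t,proj("top",[.5643,-.0022,.088]),26))
a=cv2.resize(im[120:240,150:290],None,fx=4,fy=4);b=cv2.resize(t[130:210,205:285],None,fx=3,fy=3);o=np.zeros((480,800,3),np.uint8);o[:,:560]=a;o[:240,560:]=b;cv2.imwrite("pics/s12.png",o)
```

```text
t 18.45 p [ 0.5297 -0.252   0.1949] yaw -8.0 F [ 0.6 -0.2  0.8] op 0.997 ff 0.0 -> shift mm [   0.6 -252.4  118.8] turn -0.0
[[225.2, 169.4, 5.0], [227.7, 179.9, 6.0], [210.9, 182.2, 10.0], [198.7, 184.3, 18.0], [241.7, 188.6, 18.0], [244.4, 196.5, 14.0], [197.7, 200.8, 13.0], [245.5, 204.9, 28.0], [215.7, 203.6, 18.0], [199.0, 208.8, 17.0], [201.8, 206.0, 4.0], [205.3, 207.0, 3.0], [241.0, 210.0, 3.0]] [[235.6, 151.7, 19.0], [261.8, 163.6, 19.0], [223.1, 177.3, 19.0], [243.4, 177.0, 32.0], [249.5, 189.5, 16.0]]
```

View pics/s12.png

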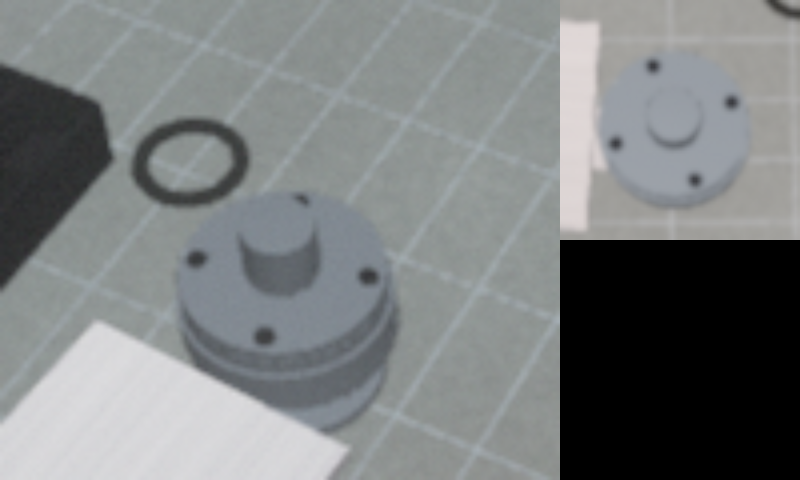

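Stack shows cap flush on ring, no gap. Final height check, then hand in if it fits.

Run:
```python
from h import *
X,e=tri([220.2,186.45],[242.5,170.52]);print(X,e)
if abs(X[2]-.0892)<.002: print(ctrl.sign_off())
```

```text
[ 0.56372757 -0.00128135  0.09025823] [np.float64(0.4), np.float64(0.5)]
the job is handed in; nothing more can be done
None
```

The job is handed in: the flange ring was slid along the plank onto the standpipe's spigot, and the large end cap was lowered onto the ring. The camera check put the cap's flange top at 90.3 mm, against 88 mm if fully home. That is about 1 mm above the height bias seen on the other points, so the cap looks flush to within measuring error.

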